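# Put the last cup back into the revolving topping server

## Robot

A 6-joint arm with a two-finger parallel gripper is mounted at the origin on a cart in front of the work surface, level with it; the furniture and walls round the work are solid. World frame = base frame: x ahead of the robot, y to its left, z up, the work surface at z = 0. Lengths are in m, angles in degrees, forces in N, time in s.
With the tool pointing down it reaches from about 0.25 to 0.725 m from the base axis. Payload 9.7 kg.
Tool frame: the origin (TCP) lies midway between the tips of the shut fingers; the grasp point (between the pads) lies 19 mm behind it; z points along the fingers, y is the line along which they close (so a half turn about z gives the same grasp; the last joint's range is limited). The gripper opens to 85 mm and grips with 20 to 120 N. Pads are 22 mm wide; open, the fingers measure 114 mm over their backs; the gripper's body (76 mm by 85 mm) begins 54 mm behind the grasp point. The pads swing forward as they close: fully open they stand 13 mm farther back than shut.
Start: joints at [66.75, 4.979, 10.078, 95.1, 0, 90], TCP at [0.217, 0.505, 0.205] pointing down, gripper open.
Joint ranges: [-179.16, 179.16], [-48.56, 103.87], [-65.8, 70.77], [-126.05, 130.52], [-82.76, 87.17], [-180, 180]. Speed limits (degrees/s): [127.2, 127.2, 147.25, 180, 180, 180].

## Interface

Orientations are given as [roll, pitch, yaw] about the fixed x, y, z axes, in that order (R = Rz(yaw) Ry(pitch) Rx(roll)).
In Python, from workcell import * gives the robot as it stands.
- The arm moves only by the tool servo_tool, never from a script. Its argument "moves" is a list of rows, each a list of 4 numbers: the shift along the world's x, y, z in cm, then the turn about the world's z in rad. A call has 1 to 20 rows; each row is the pose to reach, as a shift and turn from the pose commanded when the call began; what a row does not reach only later rows make up. A row lasts 1/12 s, in which the tool goes at most 41.7 mm and 7.16 degrees, less where a joint would pass 70% of its speed; a pose out of reach is approached as far as the arm can. A call with a gripper value outside its range is refused whole. "claw" is the closure, from 0 (fully open) to 1 (shut), set as the call begins (left out, the last holds). The fingers move at their own pace and stop on an object; "force" is the grip in N (left out, the last holds). Time passes only in rows, so rows that repeat a pose let the fingers close. It gives the time, the measured TCP pose, the force, the opening and the grip force at its end, in the units of the state.
- get_obs(): the state, without advancing time (a new reading comes with each control period).
- camera(name): name is "scene" or "top" or "wrist"; returns the picture (420x560x3 uint8, red, green, blue); there is no depth.
- get_calibration(name): a dict with "fx", "fy", "cx", "cy" (pixels), "rvec" (rotation vector, rad) and "tvec" (3), from world to camera coordinates, as OpenCV has them; the wrist camera has in their place "tool_from_camera" (4x4, takes a point from camera to tool coordinates, whose origin is the TCP and whose axes are the flange's). Camera axes: x right, y down, z forward; pixel columns grow to the right and rows downward; lengths in m; the calibration is good to about 2 mm. A picture is of the moment at which its call begins: read the wrist's pose just before it. get_calibration takes no time and is no camera call.
- job_done(): hands the job in; it is judged then, once.
The state is a dict: "time": time; "q": joint angles; "qd": joint speeds; "joint_efforts": joint torques, N m; "ee_pos": TCP position; "tcp_rot": TCP orientation; "wrist_force": force on the tool from outside, world axes, zero at the start; "torque": the same for the moment, N m; "opening": finger opening in m; "grasp_force": force on a finger pad.
Only numpy, scipy, OpenCV 4.12 (cv2) and the standard library are available. Lean on these libraries where they do the work, as an engineer would, in place of code of your own. Each camera call takes 0.05 s, during which the arm holds its last target. There are 200 camera calls.

## Task

The white cup belongs in the empty well of the revolving topping server. The tray turns only while the black knob on top is held pushed down, far enough to free the lock but without leaning on it or wrenching it against the lock: turn it whichever way is shorter until the empty well stands in the open window of the clear hood and let the knob pop up so that the tray is locked there, then set the cup gently into that well, upright and fully home, and let go. Leave the salt cellar and the mug where they stand.

Things in the scene. Friction and masses are not known exactly. Their poses are not given: they have to be found in the camera images.
- server: revolving topping server, 245 mm across, 119 mm high: fixed bamboo base, white turning tray with five cup wells under a clear hood, black knob on top in the middle. Origin on the turning axis at worktop height; z up; its -x axis points from the turning axis to the middle of the hood's open window. Position and yaw vary. Knob: see collar.
- tray (a joint): angle of the tray and of the knob keyed to it, rad, counter-clockwise positive from above, turns without end; 0 as found, locked. Five lock positions 2 pi / 5 = 1.257 apart, one at 0: at each a well stands in the middle of the window. Let go within 0.1 rad of a lock position, the knob pops up and locks the tray (0.02 rad of play). Friction about 0.06 N m.
- collar: white lock collar, 76 mm across, under the black knob (ribbed round, 42 mm across, 30 mm high, top at 119 mm when up; a white line on its top). Origin as the server's. Red mark: the window. Screwed on, it sits lower or higher each time, which no pose tells: its top is at 79 to 83 mm, the rubber buffer on it 2 mm more. It bears 16 N at most.
- pad: round cork pad, 69 mm across, 3 mm thick, lying loose in the only empty well, 75 mm from the turning axis, and turning with it; origin at the centre of its underside. Wells: white rings 71 mm inside, 77 mm outside, tops 35 mm above the worktop. The other four, 72 degrees apart, hold green cups standing up to 59 mm. The empty one is 1 or 2 places from the window, either way.
- window (a point): on the server's -x axis, 75 mm from the turning axis, 24 mm above the worktop: where the middle of the pad's top is, once the empty well is locked in the window. The window is a gap in the hood's top and side wall, 47 degrees to either side; it is open from above, the knob's side 54 mm from its centre. Set a cup down slowly: the floor is hard, 25 N is too much.
- hood: clear hood fixed on the server: flat top, upper face 69 mm above the worktop, side wall 241 mm across. Origin as the server's. The knob's push: a spring holds it up with 4 N and gives 0.5 N per mm; 3 to 7.5 mm down (as the collar sits) its pin leaves the notch and the tray turns; 0.8 mm further it lands on the buffer (15 N per mm: push slowly). Between locks it stays so far down.
- cup: loose white fluted ceramic cup, 68 mm outside diameter (66 mm at the foot) and 38 mm high, wall about 5 mm, open at the top, about 0.13 kg. Origin at the centre of its underside, z up. Stands on the worktop to the left or the right of the server.
- salt_cellar: loose wooden salt cellar with lid, 68 mm diameter and 62 mm high, on the other side of the server; bystander. Origin at the centre of its underside.
- mug: loose printed mug, 88 mm diameter, 98 mm high, at the left behind; bystander. Origin at the centre of its underside.
There are look-alikes about, which are no part of the job. What is shaped like the cup but purple is not meant.

How it is judged (in metres and radians):
On the way:
1. the empty well with its pad stands in the window at rest (let go, the knob pops up and locks it) (horizontal distance between pad and window below 0.004 m and velocity of joint tray between -0.05 and 0.05 rad/s), for 0.3 s.
At the end, for the whole second after the job is handed in: The formerly empty well is locked in the window (pad's centre within 4 mm of the window point, tray at rest), and the cup stands at rest on the pad in that well: centre within 4.5 mm of the window point, foot within 2.5 mm of the pad's height, upright within 0.06 rad (all of step 1 and horizontal distance between cup and window below 0.0045 m and z of cup in the frame of window between -0.003 and 0.0025 m and angle between cup's own z axis and vertical below 0.06 rad and linear speed of cup below 0.01 m/s); the robot touches nothing.
It fails at once if the tray is turned the longer way round (more than 2.85 rad to either side of how it was found; the shorter way takes 1.257 or 2.513) (value of joint tray above 2.85 rad or value of joint tray below -2.85 rad).
It fails at once if the lock collar is overloaded, by leaning on the knob or by twisting it against the lock (more than 16 N) (contact force between anything else and collar above 16 N).
It fails at once if the cup is forced: it is pressed on the server with more than 25 N (contact force between cup and server above 25 N).
It fails at once if the robot or the cup bears on the clear hood with more than 15 N (contact force between any of the arm, the fingers, cup and hood above 15 N).
It fails at once if the salt cellar or the mug is moved by more than 20 mm (distance of any of salt_cellar, mug from where it was at the start of the episode above 0.02 m).
It also fails if it takes over 72 s, if anything falls off the work surface, if the arm or the gripper's body presses on something with over 40 N, if the wrist force passes 120 N, or if a joint passes its speed limit or range.

## Working session

There is one attempt and no reset: what is moved stays moved. The work goes in short steps, Python scripts to look and compute and a tool call to move; the robot and the scene stay as the last step left them, time stands still between calls to the robot, and variables do not carry over. Pictures are saved under pics/ and viewed, at most 10 in all, crops included, and the job is handed in when it is done.

Besides the shell and the picture viewer there is one more tool, called after ">>>" in YAML: its name, and indented under it one key for each argument. servo_tool: Moves the arm, as the interface text tells. Its arguments: {"type":"object","properties":{"moves":{"type":"array","items":{"type":"array","items":{"type":"number"}}},"claw":{"type":"number"},"force":{"type":"number"}},"required":["moves"]}

```bash
mkdir -p pics; ls
python3 - <<'E'
from workcell import *
import cv2,numpy as np
for n in ["scene","top"]:
    im=camera(n); cv2.imwrite(f"pics/{n}0.png",im[:,:,::-1]); print(n,get_calibration(n))
print(get_calibration("wrist")); print(get_obs())
E
```

```text
pics
scene {'fx': 414.4728982503359, 'fy': 414.4728982503359, 'cx': 282.8510899535846, 'cy': 209.88552623776766, 'rvec': array([ 2.35080148, -0.63441059,  0.25595083]), 'tvec': array([-0.38751165,  0.24940469,  0.87955863])}
top {'fx': 491.37677239128493, 'fy': 491.37677239128493, 'cx': 284.6525368689066, 'cy': 209.19361087435203, 'rvec': array([ 2.12602479, -2.15358763,  0.17945058]), 'tvec': array([0.04100736, 0.51463192, 1.44997657])}
{'fx': 374.59148886093817, 'fy': 374.59148886093817, 'cx': 283.7798077042248, 'cy': 213.1333994596815, 'tool_from_camera': array([[ 8.36516364e-04, -9.53606526e-01, -3.01054635e-01,
         7.68391003e-02],
       [ 9.99999620e-01,  8.71781971e-04,  1.72030873e-05,
        -2.73477005e-04],
       [ 2.46049027e-04, -3.01054535e-01,  9.53606893e-01,
        -1.68504970e-01],
       [ 0.00000000e+00,  0.00000000e+00,  0.00000000e+00,
         1.00000000e+00]])}
{'time': 0.1, 'q': array([6.67511118e+01, 5.00825956e+00, 1.00393939e+01, 9.50997440e+01,
       3.40811813e-04, 9.00004486e+01]), 'qd': array([-0.04544454, -0.16494525,  0.0972209 , -0.08484839,  0.06526342,
       -0.02101803]), 'joint_efforts': array([-1.42506957e-03, -5.21557581e+01,  4.65655482e+01,  1.60140346e-02,
       -5.86264264e-05,  1.13817830e-06]), 'ee_pos': array([0.21700444, 0.50512323, 0.20415458]), 'tcp_rot': array([-1.79931390e+02, -3.40274396e-04,  1.56750663e+02]), 'wrist_force': array([0.55747094, 0.47240998, 0.07649475]), 'torque': array([-0.07457965, -0.00281049,  0.0482289 ]), 'grasp_force': 0.0, 'opening': 0.08521952513995829}
```

View pics/scene0.png

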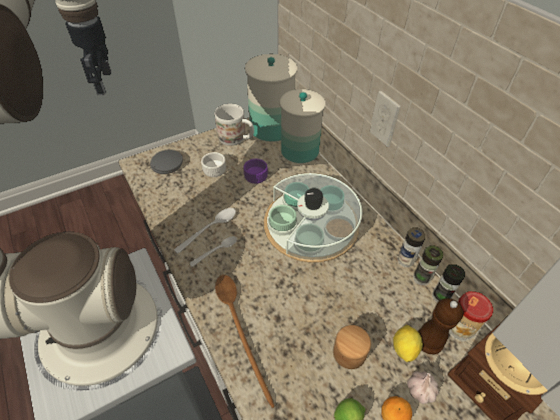

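View pics/top0.png

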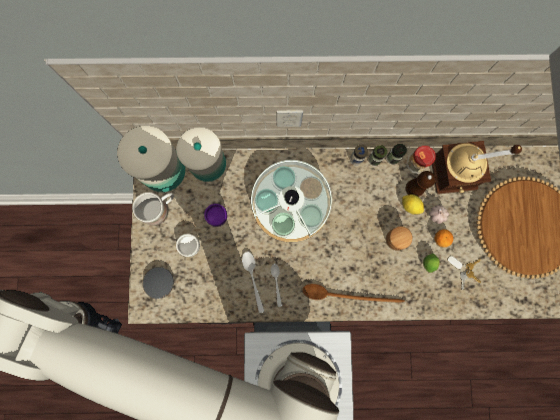

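Top view: the white cup is at (188,245), and the purple bowl at (216,215) is a look-alike. The salt cellar is at (400,238), the mug at (150,208), and the server at (291,200) with its window towards the robot. The brown pad at (311,188) is two places counter-clockwise from the window. White things that could be mistaken for the cup are the mug (150,208), the purple bowl (216,215), the cup in the window (283,223), which is green, and the garlic (440,214). I choose (188,245).

```bash
cat > h.py <<'E'
from workcell import *
import cv2,numpy as np
from scipy.spatial.transform import Rotation as Ro
def cam(n,obs=None):
    c=get_calibration(n)
    K=np.array([[c['fx'],0,c['cx']],[0,c['fy'],c['cy']],[0,0,1.]])
    if n=='wrist':
        T=np.eye(4);T[:3,:3]=Ro.from_euler('xyz',obs['tcp_rot'],degrees=True).as_matrix();T[:3,3]=obs['ee_pos']
        M=T@c['tool_from_camera']; R=M[:3,:3].T; t=-R@M[:3,3]
    else: R=Ro.from_rotvec(c['rvec']).as_matrix(); t=np.array(c['tvec'])
    return K,R,t
def ray(C,uv,z):
    K,R,t=C; o=-R.T@t; d=R.T@np.linalg.solve(K,[uv[0],uv[1],1.]); return o+d*(z-o[2])/d[2]
def proj(C,P):
    K,R,t=C; p=(K@(R@np.atleast_2d(P).T+t[:,None])).T; return p[:,:2]/p[:,2:]
def crop(im,x0,y0,x1,y1,s,name):
    cv2.imwrite(name,cv2.resize(im[y0:y1,x0:x1,::-1],None,fx=s,fy=s,interpolation=cv2.INTER_CUBIC))
E
python3 - <<'E'
from h import *
C=cam('top');S=cam('scene')
im=cv2.imread('pics/top0.png')[:,:,::-1]; sc=cv2.imread('pics/scene0.png')[:,:,::-1]
for n,uv,z in [('cup',(188,245),.02),('knob',(291,198),.119),('pad',(311,188),.024),('purple',(216,215),.02),('salt',(400,238),.062),('mug',(150,208),.098),('wcup',(283,223),.059),('hood',(291,200),.069)]: print(n,ray(C,uv,z).round(3))
for n,uv,z in [('cup',(213,165),.02),('knob',(314,194),.119),('pad',(340,229),.024)]: print('S',n,ray(S,uv,z).round(3))
h=cv2.cvtColor(im,cv2.COLOR_RGB2HSV)
print('C white px', h[245,186],h[188,311],h[198,291])
a=cv2.resize(im[140:265,160:345],None,fx=4.3,fy=4.3,interpolation=cv2.INTER_CUBIC)[:,:,::-1]
cv2.imwrite('pics/c1.png',a)
crop(sc,195,140,375,270,4.4,'pics/c2.png')
E
```

```text
cup [0.412 0.33  0.02 ]
knob [0.535 0.016 0.119]
pad [ 0.583 -0.048  0.024]
purple [0.503 0.245 0.02 ]
salt [ 0.421 -0.307  0.062]
mug [0.514 0.427 0.098]
wcup [0.471 0.04  0.059]
hood [0.538 0.015 0.069]
S cup [0.409 0.327 0.02 ]
S knob [0.54  0.01  0.119]
S pad [ 0.585 -0.05   0.024]
C white px [ 25  25 171] [ 19  70 153] [ 19  18 157]
```

View pics/c1.png

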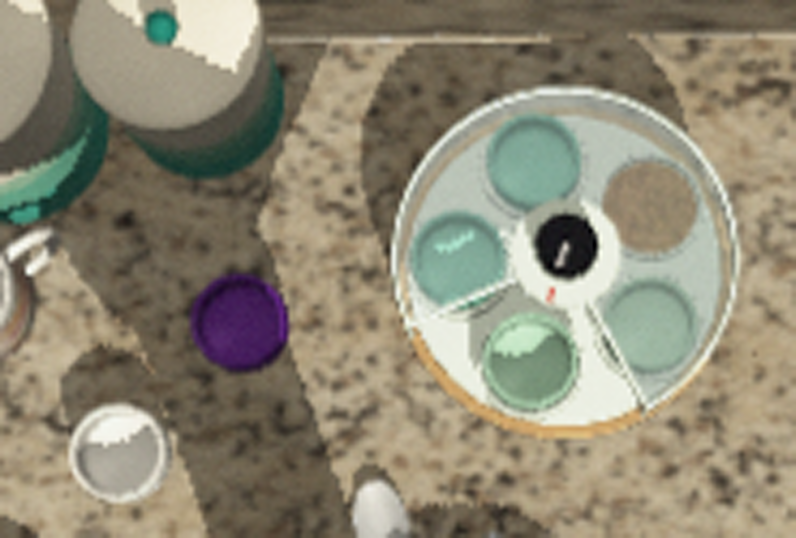

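View pics/c2.png

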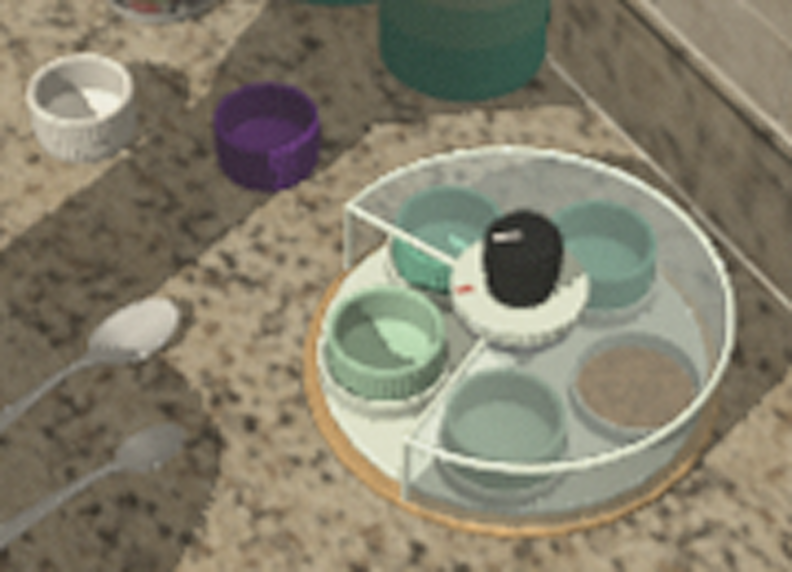

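The crops show the white fluted open cup at top pixel (187.7,245.1), knob (291.9,197.2), red mark (288,208) facing the robot and pad (311.4,187.9). The shorter way is clockwise, -2.513 rad. Next I move above the knob for a close look.

>>> servo_tool:
  moves:
    - [2,-3,1.5]
    - [4,-6,3]
    - [6.2,-9.5,4.5]
    - [8.5,-13,4.5]
    - [10.7,-16.5,4.5]
    - [13,-20,4.5]
    - [15.3,-23.5,4.5]
    - [17.5,-27,4.5]
    - [19.8,-30.5,4.5]
    - [22,-34,4.5]
    - [24.3,-37.5,4.5]
    - [26.5,-41,4.5]
    - [28.7,-44.3,4.5]
    - [30.5,-47,4.5]
    - [32,-49.1,4.5]
    - [32,-49.1,4.5]
    - [32,-49.1,4.5]
    - [32,-49.1,4.5]
    - [32,-49.1,4.5]

```text
validation failed for argument at $.mo...
```

>>> servo_tool:
  moves:
    - [2,-3,1.5,0]
    - [4,-6,3,0]
    - [6.2,-9.5,4.5,0]
    - [8.5,-13,4.5,0]
    - [10.7,-16.5,4.5,0]
    - [13,-20,4.5,0]
    - [15.3,-23.5,4.5,0]
    - [17.5,-27,4.5,0]
    - [19.8,-30.5,4.5,0]
    - [22,-34,4.5,0]
    - [24.3,-37.5,4.5,0]
    - [26.5,-41,4.5,0]
    - [28.7,-44.3,4.5,0]
    - [30.5,-47,4.5,0]
    - [32,-49.1,4.5,0]
    - [32,-49.1,4.5,0]
    - [32,-49.1,4.5,0]
    - [32,-49.1,4.5,0]
    - [32,-49.1,4.5,0]

```text
time: 1.68
ee_pos: [0.5367, 0.0151, 0.2499]
tcp_rot: [180.0, -0.0, 156.8]
wrist_force: [-0.0, -0.2, 0.3]
opening: 0.0854
grasp_force: 0.0
```

Run:
```python
from h import *
o=get_obs(); im=camera('wrist'); cv2.imwrite('pics/w1.png',im[:,:,::-1])
for k in ['time','q','ee_pos','tcp_rot','wrist_force']: print(k,np.round(o[k],3))
np.save('w1.npy',np.r_[o['ee_pos'],o['tcp_rot']])
```

```text
time 1.683
q [1.60400e+00 4.45200e+00 1.45870e+01 1.00141e+02 1.10000e-02 2.48030e+01]
ee_pos [0.537 0.015 0.25 ]
tcp_rot [ 1.79993e+02 -1.00000e-02  1.56801e+02]
wrist_force [-0.04  -0.155  0.347]
```

View pics/w1.png

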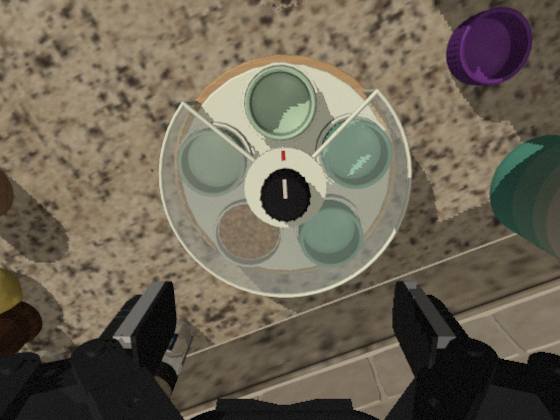

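The wrist picture is clear: knob (285,196), red mark (284,155), pad (249,230), and a green cup in the window at (281,101). Now I fit circles on the planes at the known heights.

```bash
cat >> h.py <<'E'
from scipy.optimize import least_squares
def planec(C,cnt,z): return np.array([ray(C,p,z)[:2] for p in cnt.reshape(-1,2)])
def farfit(C,cnt,z,R=None,far=True):
    P=planec(C,cnt,z); o=(-C[1].T@C[2])[:2]; c=P.mean(0); n=(c-o)/np.linalg.norm(c-o)
    for _ in range(3):
        Q=P[(P-c)@n>0] if far else P
        f=(lambda x:np.hypot(*(Q-x[:2]).T)-R) if R else (lambda x:np.hypot(*(Q-x[:2]).T)-x[2])
        r=least_squares(f,[*c,R or .03],loss='soft_l1',f_scale=.001); c=r.x[:2]
    return c,r.x[2],np.sqrt(np.mean(r.fun**2))
def blob(m,near):
    m=cv2.morphologyEx(m.astype(np.uint8)*255,cv2.MORPH_CLOSE,np.ones((5,5)))
    cs,_=cv2.findContours(m,cv2.RETR_EXTERNAL,cv2.CHAIN_APPROX_NONE)
    return min([c for c in cs if cv2.contourArea(c)>150],key=lambda c:-cv2.pointPolygonTest(c,near,True))
def obsfrom(v): return dict(ee_pos=v[:3],tcp_rot=v[3:])
E
python3 - <<'E'
from h import *
im=cv2.imread('pics/w1.png')[:,:,::-1].copy(); C=cam('wrist',obsfrom(np.load('w1.npy')))
hsv=cv2.cvtColor(im,cv2.COLOR_RGB2HSV)
print(im[196,270],im[101,281],im[160,215],im[230,330])
k=blob(im.max(2)<60,(285.,200.))
for R in (None,.021): print('knob',farfit(C,k,.119,R), cv2.boundingRect(k))
h,s,v=cv2.split(hsv)
g=(h>50)&(h<100)&(s>35)
for uv in [(281,101),(214,160),(331,232),(357,155)]:
    try:
        b=blob(g,(float(uv[0]),float(uv[1]))); print('cup',uv,cv2.boundingRect(b),farfit(C,b,.059,None),farfit(C,b,.059,.034))
    except Exception as e: print(e)
p=ray(C,(249,231),.024); print('pad',p)
red=(im[...,0].astype(int)-im[...,1]>70)&(np.hypot(*(np.indices(red.shape)-np.array([155,284])[:,None,None]))<25) if False else (im[...,0].astype(int)-im[...,1]>60)
ys,xs=np.where(red[130:180,260:310]); uv=(xs.mean()+260,ys.mean()+130); print('red',uv,ray(C,uv,.081))
hood=np.array([(160,172),(411,165),(285,297),(195,263),(374,267)],float)
print('hood',farfit(C,hood,.069,None,False),farfit(C,hood,.069,.1205,False))
E
```

```text
[28 27 29] [108 122 102] [134 145 128] [118 139 121]
knob (array([0.54100658, 0.01431848]), np.float64(0.01985842646318439), np.float64(0.0003843282429474789)) (261, 169, 50, 53)
knob (array([0.5396607 , 0.01485508]), np.float64(0.021), np.float64(0.0006306554495042034)) (261, 169, 50, 53)
cup (281, 101) (248, 68, 66, 67) (array([0.46324446, 0.0340983 ]), np.float64(0.017954945512833935), np.float64(0.007181123609282878)) (array([0.4849162 , 0.05091749]), np.float64(0.034), np.float64(0.01055225679905523))
cup (214, 160) (248, 68, 66, 67) (array([0.46324446, 0.0340983 ]), np.float64(0.017954945512833935), np.float64(0.007181123609282878)) (array([0.4849162 , 0.05091749]), np.float64(0.034), np.float64(0.01055225679905523))
cup (331, 232) (299, 200, 64, 67) (array([0.61352089, 0.03479953]), np.float64(0.031740311197995134), np.float64(0.0003350892386526616)) (array([0.61069055, 0.03491777]), np.float64(0.034), np.float64(0.0011261618905055535))
cup (357, 155) (321, 119, 71, 69) (array([0.54430704, 0.08838995]), np.float64(0.03169397141034034), np.float64(0.000298216687798513)) (array([0.54173473, 0.08703151]), np.float64(0.034), np.float64(0.0010931367134526832))
pad [ 0.58435572 -0.04798816  0.024     ]
red (np.float64(282.9642857142857), np.float64(155.17857142857142)) [0.51323527 0.02402837 0.081     ]
hood (array([0.54597034, 0.01301073]), np.float64(0.1202253007491632), np.float64(0.0018231301850720135)) (array([0.54586361, 0.01314158]), np.float64(0.1205), np.float64(0.0018505843294765716))
```

The knob is at about (0.540, 0.0145), and the red mark and wells put the window at about 160.5°. I turn to a yaw that leaves room for the 144° clockwise turn, come lower and re-measure.

>>> servo_tool:
  moves:
    - [0,0,-1,0.1]
    - [0.1,0,-2,0.2]
    - [0.2,0,-4,0.3]
    - [0.3,0,-5,0.4]
    - [0.4,0,-6,0.5]
    - [0.4,0,-7,0.6]
    - [0.4,0,-8,0.6]
    - [0.4,0,-8,0.6]
    - [0.4,0,-8,0.6]

```text
time: 2.48
ee_pos: [0.5407, 0.0148, 0.1697]
tcp_rot: [180.0, -0.0, -169.0]
wrist_force: [0.0, 0.3, 0.1]
opening: 0.0852
grasp_force: 0.0
```

Run:
```python
from h import *
o=get_obs(); im=camera('wrist'); cv2.imwrite('pics/w2.png',im[:,:,::-1]); C=cam('wrist',o)
print(o['q'].round(1),o['ee_pos'].round(4),o['tcp_rot'].round(2),o['wrist_force'])
uv=proj(C,[.54,.0145,.119])[0]; print(uv)
k=blob(im.max(2)<60,tuple(map(float,uv)))
for R in (None,.021): print('knob',farfit(C,k,.119,R), cv2.boundingRect(k))
g=cv2.inRange(cv2.cvtColor(im,cv2.COLOR_RGB2HSV),(50,35,0),(100,255,255))>0
for P in [(.6135,.0348,.059),(.544,.0884,.059)]:
    uv=proj(C,P)[0]; 
    b=blob(g,tuple(map(float,uv)));print(uv,cv2.boundingRect(b),farfit(C,b,.059,None))
red=(im[...,0].astype(int)-im[...,1]>60); u=proj(C,[.513,.024,.081])[0].astype(int); print(u)
ys,xs=np.where(red[max(u[1]-30,0):u[1]+30,u[0]-30:u[0]+30]); print('red',ray(C,(xs.mean()+u[0]-30,ys.mean()+max(u[1]-30,0)),.081),len(xs))
```

```text
[ 1.6  3.2  4.3 91.1  0.  -9.4] [0.5407 0.0148 0.1697] [ 1.7999e+02 -3.0000e-02 -1.6901e+02] [0.04971882 0.2510465  0.1145526 ]
[283.94891933 224.10513628]
knob (array([0.5407345 , 0.01319361]), np.float64(0.019731946498963274), np.float64(0.00033149332978619323)) (249, 184, 67, 72)
knob (array([0.53916966, 0.01290429]), np.float64(0.021), np.float64(0.0006951506961033088)) (249, 184, 67, 72)
[290.91867946 286.67360228] (252, 248, 78, 73) (array([0.61335776, 0.03422148]), np.float64(0.032182793477328234), np.float64(0.0002958548129441341))
[375.12723063 220.75899618] (333, 184, 83, 75) (array([0.54437356, 0.0880123 ]), np.float64(0.03186850175912114), np.float64(0.00025003982375553847))
[304 172]
red [0.51322869 0.02386166 0.081     ] 59
```

>>> servo_tool:
  moves:
    - [0,-0.1,-1,0]
    - [-0.05,-0.1,-2,0]
    - [-0.05,-0.1,-3,0]
    - [-0.05,-0.1,-4,0]
    - [-0.05,-0.1,-5,0]
    - [-0.05,-0.1,-6,0]
    - [-0.05,-0.1,-7,0]
    - [-0.05,-0.1,-7.5,0]
    - [-0.05,-0.1,-7.8,0]
    - [-0.05,-0.1,-7.8,0]

```text
time: 3.37
ee_pos: [0.5403, 0.0133, 0.0911]
tcp_rot: [180.0, -0.0, -168.9]
wrist_force: [0.4, 0.5, 0.1]
opening: 0.0853
grasp_force: 0.0
```

>>> servo_tool:
  moves:
    - [0,0,0,0]
    - [0,0,0,0]
    - [0,0,0,0]
    - [0,0,0,0]
    - [0,0,0,0]
    - [0,0,0,0]
    - [0,0,0,0]
    - [0,0,0,0]
    - [0,0,0,0]
    - [0,0,0,0]
    - [0,0,0,0]
    - [0,0,0,0]
  claw: 1
  force: 30

```text
time: 4.37
ee_pos: [0.5408, 0.0134, 0.0919]
tcp_rot: [-180.0, 0.0, -168.9]
wrist_force: [1.9, 0.8, 3.2]
opening: -0.0002
grasp_force: 2.0
```

Run:
```python
from h import *
im=camera('wrist'); a=camera('scene'); o=get_obs();print(o['opening'],o['grasp_force'],o['wrist_force'],o['torque'],o['ee_pos'])
b=cv2.resize(a[120:270,230:400],(560,494),interpolation=cv2.INTER_CUBIC)[:420]
b=cv2.resize(b,(400,300)); c=cv2.resize(im,(400,300))
cv2.imwrite('pics/k1.png',np.hstack([b,c])[:,:,::-1])
```

```text
0.00019942897835254115 2.0224204659461975 [ 2.22754092 -0.22621671  3.62866341] [ 0.06814087 -0.43309615 -0.01775028] [0.54086879 0.01330599 0.09190646]
```

View pics/k1.png

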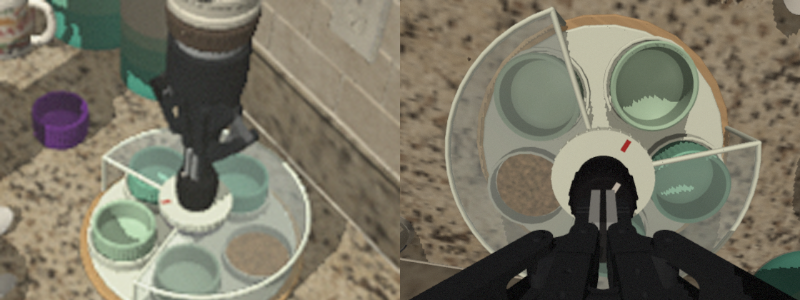

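Run:
```python
from h import *
o=get_obs();im=camera('wrist'); a=camera('scene')
for n in ('scene','wrist'):
    C=cam(n,o); print(n,proj(C,np.array([o['ee_pos'],[.540,.0138,.119],[.540,.0138,.089],[.540,.0138,.079]])).round(1).tolist())
b=cv2.resize(a[160:235,270:370],(400,300),interpolation=cv2.INTER_CUBIC)
c=cv2.resize(im[180:330,190:390],(400,300),interpolation=cv2.INTER_CUBIC)
d=np.hstack([b,c]).astype(float); d=255*(d/255)**.5
cv2.imwrite('pics/k2.png',d.astype(np.uint8)[:,:,::-1])
```

```text
scene [[313.0, 200.8], [313.3, 193.1], [312.5, 201.6], [312.2, 204.4]]
wrist [[284.4, 259.5], [286.1, 284.8], [285.7, 255.6], [285.6, 247.8]]
```

View pics/k2.png

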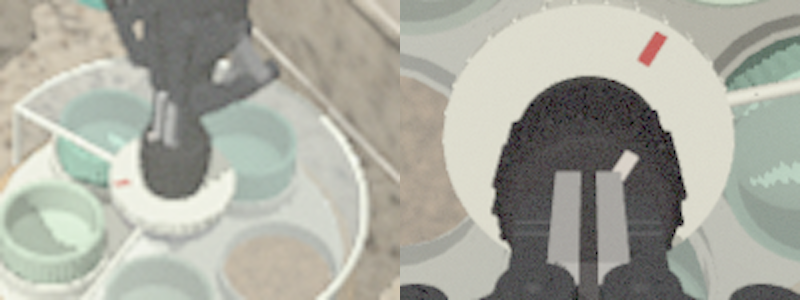

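The fingers look shut inside the knob: tips at TCP height 0.092, visible only above the knob's top, with no real grip. I open and close again in small steps.

>>> servo_tool:
  moves:
    - [0,0,0,0]
    - [0,0,0,0]
    - [0,0,0,0]
    - [0,0,0,0]
    - [0,0,0,0]
    - [0,0,0,0]
    - [0,0,0,0]
    - [0,0,0,0]
  claw: 0.3
  force: 20

```text
time: 5.23
ee_pos: [0.5405, 0.0133, 0.0915]
tcp_rot: [180.0, -0.0, -168.9]
wrist_force: [0.2, 0.3, -0.4]
opening: 0.0595
grasp_force: 0.0
```

>>> servo_tool:
  moves:
    - [0,0,0,0]
    - [0,0,0,0]
    - [0,0,0,0]
    - [0,0,0,0]
  claw: 0.46

```text
time: 5.57
ee_pos: [0.5406, 0.0133, 0.0918]
tcp_rot: [180.0, 0.0, -168.9]
wrist_force: [0.2, -0.4, 0.0]
opening: 0.0461
grasp_force: 0.0
```

>>> servo_tool:
  moves:
    - [0,0,0,0]
    - [0,0,0,0]
    - [0,0,0,0]
    - [0,0,0,0]
  claw: 0.56

```text
time: 5.9
ee_pos: [0.5406, 0.0133, 0.0918]
tcp_rot: [180.0, 0.0, -168.9]
wrist_force: [0.1, -0.5, -0.8]
opening: 0.0376
grasp_force: 0.0
```

>>> servo_tool:
  moves:
    - [0,0,0,0]
    - [0,0,0,0]
    - [0,0,0,0]
    - [0,0,-0.2,0]
    - [0,0,-0.4,0]
    - [0,0,-0.6,0]
    - [0,0,-0.7,0]
    - [0,0,-0.7,0]
  claw: 0.38

```text
time: 6.57
ee_pos: [0.5404, 0.0133, 0.0843]
tcp_rot: [180.0, -0.0, -168.9]
wrist_force: [-0.1, -0.0, -0.3]
opening: 0.0529
grasp_force: 0.0
```

>>> servo_tool:
  moves:
    - [0,0,0,0]
    - [0,0,0,0]
    - [0,0,0,0]
    - [0,0,0,0]
  claw: 0.54

```text
time: 6.9
ee_pos: [0.5406, 0.0134, 0.0849]
tcp_rot: [180.0, 0.0, -168.9]
wrist_force: [-0.9, 0.1, 1.7]
opening: 0.0405
grasp_force: 20.3
```

Gripped now (40.5 mm, 20 N). I raise the grip and push down in small steps, watching the force.

>>> servo_tool:
  moves:
    - [0,0,0,0]
    - [0,0,0,0]
    - [0,0,-0.05,0]
    - [0,0,-0.1,0]
    - [0,0,-0.15,0]
    - [0,0,-0.2,0]
    - [0,0,-0.2,0]
  claw: 0.6
  force: 45

```text
time: 7.48
ee_pos: [0.5406, 0.0134, 0.0828]
tcp_rot: [180.0, 0.0, -168.9]
wrist_force: [-2.2, 1.2, 4.9]
opening: 0.0396
grasp_force: 44.9
```

>>> servo_tool:
  moves:
    - [0,0,-0.05,0]
    - [0,0,-0.1,0]
    - [0,0,-0.1,0]

```text
time: 7.73
ee_pos: [0.5406, 0.0134, 0.0818]
tcp_rot: [180.0, 0.0, -168.9]
wrist_force: [-2.6, -0.2, 5.6]
opening: 0.0392
grasp_force: 44.9
```

>>> servo_tool:
  moves:
    - [0,0,-0.05,0]
    - [0,0,-0.05,0]
    - [0,0,-0.05,0]

```text
time: 7.98
ee_pos: [0.5406, 0.0134, 0.0814]
tcp_rot: [180.0, 0.0, -168.9]
wrist_force: [-2.8, 0.9, 5.6]
opening: 0.0393
grasp_force: 44.9
```

>>> servo_tool:
  moves:
    - [0,0,-0.05,0]
    - [0,0,-0.05,0]
    - [0,0,-0.05,0]

```text
time: 8.23
ee_pos: [0.5407, 0.0134, 0.081]
tcp_rot: [180.0, 0.0, -168.9]
wrist_force: [-2.6, 0.3, 6.7]
opening: 0.0395
grasp_force: 45.0
```

>>> servo_tool:
  moves:
    - [0,0,-0.05,0]
    - [0,0,-0.05,0]
    - [0,0,-0.05,0]

```text
time: 8.48
ee_pos: [0.5407, 0.0134, 0.0805]
tcp_rot: [180.0, 0.0, -168.9]
wrist_force: [-2.1, 0.5, 5.5]
opening: 0.0392
grasp_force: 45.0
```

>>> servo_tool:
  moves:
    - [0,0,-0.03,0]
    - [0,0,-0.03,0]
    - [0,0,-0.03,0]

```text
time: 8.73
ee_pos: [0.5407, 0.0133, 0.0802]
tcp_rot: [-180.0, 0.0, -168.9]
wrist_force: [-4.0, -0.2, 5.6]
opening: 0.0394
grasp_force: 45.0
```

>>> servo_tool:
  moves:
    - [0,0,-0.05,0]
    - [0,0,-0.05,0]
    - [0,0,-0.05,0]

```text
time: 8.98
ee_pos: [0.5407, 0.0134, 0.0797]
tcp_rot: [180.0, 0.0, -168.9]
wrist_force: [-3.0, 1.3, 6.4]
opening: 0.0394
grasp_force: 45.0
```

>>> servo_tool:
  moves:
    - [0,0,-0.04,0]
    - [0,0,-0.04,0]
    - [0,0,-0.04,0]

```text
time: 9.23
ee_pos: [0.5407, 0.0133, 0.0794]
tcp_rot: [-180.0, 0.0, -168.9]
wrist_force: [-3.2, 1.0, 7.0]
opening: 0.0394
grasp_force: 45.0
```

>>> servo_tool:
  moves:
    - [0,0,-0.04,0]
    - [0,0,-0.04,0]
    - [0,0,-0.04,0]

```text
time: 9.48
ee_pos: [0.5407, 0.0134, 0.079]
tcp_rot: [180.0, 0.0, -168.9]
wrist_force: [-3.4, 0.8, 6.7]
opening: 0.0392
grasp_force: 45.0
```

>>> servo_tool:
  moves:
    - [0,0,-0.04,0]
    - [0,0,-0.04,0]
    - [0,0,-0.04,0]

```text
time: 9.73
ee_pos: [0.5407, 0.0134, 0.0786]
tcp_rot: [180.0, 0.0, -168.9]
wrist_force: [-3.4, 0.7, 7.3]
opening: 0.0394
grasp_force: 45.0
```

>>> servo_tool:
  moves:
    - [0,0,-0.04,0]
    - [0,0,-0.04,0]
    - [0,0,-0.04,0]

```text
time: 9.98
ee_pos: [0.5407, 0.0133, 0.0783]
tcp_rot: [-180.0, 0.0, -168.9]
wrist_force: [-3.0, 0.4, 7.3]
opening: 0.0395
grasp_force: 45.2
```

>>> servo_tool:
  moves:
    - [0,0,-0.04,0]
    - [0,0,-0.04,0]
    - [0,0,-0.04,0]

```text
time: 10.23
ee_pos: [0.5407, 0.0134, 0.0782]
tcp_rot: [-180.0, 0.0, -168.9]
wrist_force: [-4.1, 0.8, 10.2]
opening: 0.0394
grasp_force: 45.4
```

The buffer is felt at TCP z 0.0782 (10.2 N). I back off 0.3 mm and start the turn with a small trial.

>>> servo_tool:
  moves:
    - [0,0,0.03,0]
    - [0,0,0.03,0]
    - [0,0,0.03,-0.02]
    - [0,0,0.03,-0.04]
    - [0,0,0.03,-0.06]
    - [0,0,0.03,-0.06]

```text
time: 10.73
ee_pos: [0.5407, 0.0135, 0.0783]
tcp_rot: [180.0, 0.0, -172.4]
wrist_force: [-3.2, 0.5, 7.3]
opening: 0.0396
grasp_force: 45.2
```

Run:
```python
from h import *
o=get_obs()
for k in ['q','ee_pos','tcp_rot','wrist_force','torque']: print(k,o[k].round(3))
```

```text
q [ 1.4180e+00  3.0790e+00 -5.9140e+00  8.0982e+01  1.5000e-02 -6.2050e+00]
ee_pos [0.541 0.013 0.078]
tcp_rot [ 1.79988e+02  2.70000e-02 -1.72377e+02]
wrist_force [-3.217  0.489  7.311]
torque [ 0.296  0.743 -0.072]
```

Free: the torque is about the friction value.

>>> servo_tool:
  moves:
    - [0,0,0,-0.04]
    - [0,0,0,-0.11]
    - [0,0,0,-0.18]
    - [0,0,0,-0.25]
    - [0,0,0,-0.32]
    - [0,0,0,-0.39]
    - [0,0,0,-0.46]
    - [0,0,0,-0.53]
    - [0,0,0,-0.6]
    - [0,0,0,-0.67]
    - [0,0,0,-0.74]
    - [0,0,0,-0.81]
    - [0,0,0,-0.88]
    - [0,0,0,-0.95]
    - [0,0,0,-1.0]
    - [0,0,0,-1.03]
    - [0,0,0,-1.04]
    - [0,0,0,-1.04]

```text
time: 12.23
ee_pos: [0.5414, 0.0151, 0.0785]
tcp_rot: [179.8, -0.1, 128.1]
wrist_force: [-0.5, 9.9, 7.2]
opening: 0.0394
grasp_force: 45.1
```

Run:
```python
from h import *
o=get_obs()
for k in ['q','ee_pos','tcp_rot','wrist_force','torque','opening']: print(k,np.round(o[k],4))
```

```text
q [ 1.4891  3.0818 -5.8866 80.9156  0.1917 53.3531]
ee_pos [0.5414 0.0151 0.0785]
tcp_rot [ 1.797925e+02 -8.460000e-02  1.281364e+02]
wrist_force [-0.4687  9.9096  7.2215]
torque [ 2.0251  0.1508 -0.0388]
opening 0.0394
```

>>> servo_tool:
  moves:
    - [0.05,0.07,0,0]
    - [0.05,0.15,0,0]
    - [0.05,0.2,0,-0.03]
    - [0.05,0.2,0,-0.1]
    - [0.05,0.2,0,-0.17]
    - [0.05,0.2,0,-0.24]
    - [0.05,0.2,0,-0.31]
    - [0.05,0.2,0,-0.38]
    - [0.05,0.2,0,-0.45]
    - [0.05,0.2,0,-0.52]
    - [0.05,0.2,0,-0.59]
    - [0.05,0.2,0,-0.66]
    - [0.05,0.2,0,-0.7]
    - [0.05,0.2,0,-0.7]

```text
time: 13.4
ee_pos: [0.5426, 0.0158, 0.0788]
tcp_rot: [179.8, -0.1, 87.9]
wrist_force: [2.2, 3.2, 5.4]
opening: 0.0393
grasp_force: 45.1
```

Run:
```python
from h import *
o=get_obs()
for k in ['q','ee_pos','tcp_rot','wrist_force','torque','opening']: print(k,np.round(o[k],4))
```

```text
q [ 1.64080e+00  3.15590e+00 -5.77610e+00  8.08630e+01  4.30000e-02
  9.37852e+01]
ee_pos [0.5426 0.0158 0.0788]
tcp_rot [ 1.797984e+02 -5.640000e-02  8.785580e+01]
wrist_force [2.2266 3.2468 5.4469]
torque [ 0.6029 -0.4309 -0.0861]
opening 0.0393
```

>>> servo_tool:
  moves:
    - [0.03,0.03,-0.02,-0.03]
    - [0.05,0.05,-0.03,-0.1]
    - [0.05,0.05,-0.03,-0.17]
    - [0.05,0.05,-0.03,-0.24]
    - [0.05,0.05,-0.03,-0.31]
    - [0.05,0.05,-0.03,-0.38]
    - [0.05,0.05,-0.03,-0.45]
    - [0.05,0.05,-0.03,-0.52]
    - [0.05,0.05,-0.03,-0.59]
    - [0.05,0.05,-0.03,-0.65]
    - [0.05,0.05,-0.03,-0.69]
    - [0.05,0.05,-0.03,-0.71]
    - [0.05,0.05,-0.03,-0.71]
    - [0.05,0.05,-0.03,-0.71]

```text
time: 14.57
ee_pos: [0.5439, 0.0154, 0.0788]
tcp_rot: [179.8, -0.2, 47.3]
wrist_force: [5.8, -2.0, 6.4]
opening: 0.039
grasp_force: 45.1
```

Run:
```python
from h import *
o=get_obs()
for k in ['q','ee_pos','tcp_rot','wrist_force','torque','opening']: print(k,np.round(o[k],4))
im=camera('top'); C=cam('top'); im2=camera('wrist'); W=cam('wrist',o)
a=cv2.resize(im[140:265,225:365],(448,400),interpolation=cv2.INTER_CUBIC)
b=cv2.resize(im2,(350,262)); b=np.vstack([b,np.zeros((138,350,3),np.uint8)])
cv2.imwrite('pics/t2.png',np.hstack([a,b])[:,:,::-1])
```

```text
q [ 1.651100e+00  3.229600e+00 -5.702000e+00  8.077440e+01 -5.550000e-02
  1.343694e+02]
ee_pos [0.5439 0.0154 0.0788]
tcp_rot [ 1.797511e+02 -1.659000e-01  4.728190e+01]
wrist_force [ 5.7854 -1.9572  6.4032]
torque [-0.2686 -1.1343 -0.0066]
opening 0.039
```

View pics/t2.png

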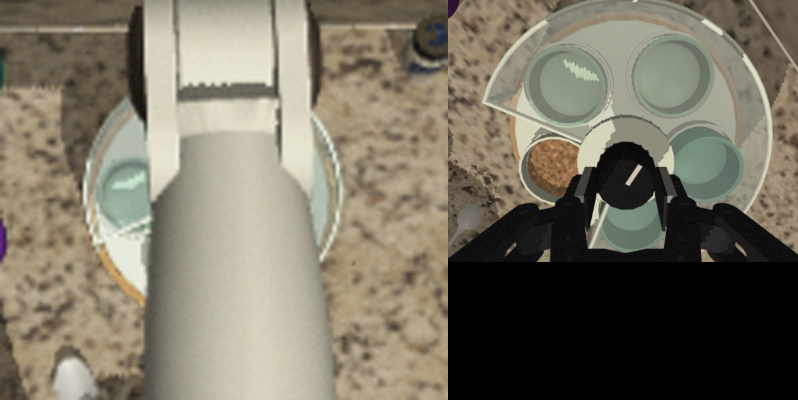

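The wrist view shows the brown pad at (163,261) in the gap between the hood's edges, and the yaw has turned -2.51 rad. I let go, rise and move back for a measuring look.

>>> servo_tool:
  moves:
    - [0,0,0,0]
    - [0,0,0,0]
    - [0,0,0,0]
    - [0,0,0,0]
    - [0,0,0,0]
    - [0,0,1,0]
    - [0,0,3,0]
    - [0,0,5,0]
    - [0,0,8,0]
    - [-1.5,0,11,0.12]
    - [-3,0,14,0.24]
    - [-4,0,16,0.36]
    - [-4,0,16,0.48]
    - [-4,0,16,0.6]
    - [-4,0,16,0.72]
    - [-4,0,16,0.72]
    - [-4,0,16,0.72]
    - [-4,0,16,0.72]
  claw: 0.2

```text
time: 16.17
ee_pos: [0.5016, 0.0158, 0.2377]
tcp_rot: [180.0, 0.0, 88.3]
wrist_force: [-0.2, -1.0, -0.5]
opening: 0.0685
grasp_force: 0.0
```

Run:
```python
from h import *
o=get_obs(); im=camera('wrist'); cv2.imwrite('pics/w3.png',im[:,:,::-1])
np.save('w3.npy',np.r_[o['ee_pos'],o['tcp_rot']])
for k in ['q','ee_pos','tcp_rot','wrist_force']: print(k,np.round(o[k],4))
C=cam('wrist',o); print(proj(C,np.array([[.542,.0148,.119],[.472,.04,.024],[.512,.0245,.081]])).round(0).tolist())
```

```text
q [ 1.80930e+00 -7.83200e-01  7.84020e+00  9.86169e+01 -1.00000e-03
  9.34674e+01]
ee_pos [0.5016 0.0158 0.2377]
tcp_rot [1.799935e+02 6.000000e-04 8.834190e+01]
wrist_force [-0.1948 -1.0227 -0.4786]
[[335.0, 196.0], [254.0, 150.0], [295.0, 175.0]]
```

View pics/w3.png

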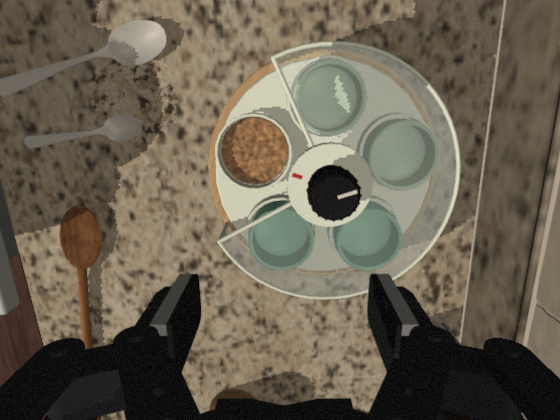

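The pad now stands in the window at (254,151). I measure it, and the axis again.

Run:
```python
from h import *
im=cv2.imread('pics/w3.png')[:,:,::-1].copy(); C=cam('wrist',obsfrom(np.load('w3.npy')))
h,s,v=cv2.split(cv2.cvtColor(im,cv2.COLOR_RGB2HSV)); print(h[151,254],s[151,254],v[151,254],s[151,222:290:2])
m=np.zeros(s.shape,bool); m[110:192,212:296]=True
b=blob((s>90)&(h<25)&m,(254.,151.)); print('pad',cv2.boundingRect(b),farfit(C,b,.024,None,False),farfit(C,b,.024,.0345,False))
print('rays',ray(C,(254,151),.024))
k=blob(im.max(2)<60,(334.,194.)); print('knob',farfit(C,k,.119),farfit(C,k,.119,.021))
g=(h>50)&(h<100)&(s>35)
pts=[]
for uv in [(330,95),(400,152),(367,235),(281,233)]:
    b=blob(g,tuple(map(float,uv))); r=farfit(C,b,.059); print('cup',cv2.boundingRect(b),r); 
red=(im[...,0].astype(int)-im[...,1]>60); ys,xs=np.where(red[165:185,286:308]); print('red',ray(C,(xs.mean()+286,ys.mean()+165),.079))
```

```text
14 125 147 [126 127 130 137 130 128 132 131 126 128 126 126 127 126 125 130 125 127
 132 128 129 127 123 128 133 131 125 127 126 124 128 121 131  43]
pad (221, 117, 67, 67) (array([0.47221711, 0.03889141]), np.float64(0.033225705716426385), np.float64(0.00032203819374214204)) (array([0.47225346, 0.03879893]), np.float64(0.0345), np.float64(0.0013159608389089524))
rays [0.47198782 0.03881698 0.024     ]
knob (array([0.54181364, 0.01565839]), np.float64(0.019934869397490645), np.float64(0.0004086315270677812)) (array([0.54123958, 0.01689333]), np.float64(0.021), np.float64(0.0006603652170131657))
cup (312, 166, 42, 18) (array([5.52659058e-01, 4.44649562e-04]), np.float64(0.03), np.float64(nan))
cup (312, 166, 42, 18) (array([5.52659058e-01, 4.44649562e-04]), np.float64(0.03), np.float64(nan))
cup (334, 203, 68, 68) (array([ 0.58451746, -0.04739457]), np.float64(0.0318401384185683), np.float64(0.0003363775749890125))
cup (249, 201, 65, 69) (array([ 0.49719013, -0.04537338]), np.float64(0.03167340432310922), np.float64(0.0002943893637836869))
red [0.51340181 0.02362646 0.079     ]
  return _methods._mean(a, axis=axis, dtype=dtype,
  ret = ret.dtype.type(ret / rcount)
```

The wells' pentagon gives the axis at (0.5423, 0.0138) and the window at (0.472, 0.039); the pad reads (0.4722, 0.0389), so it agrees. Now to the cup, with the closing line set tangential to the tray (yaw 160.3°).

>>> servo_tool:
  moves:
    - [-0.5,1.5,0,0.08]
    - [-1,3.5,0,0.16]
    - [-1.6,5.5,0,0.24]
    - [-2.2,7.5,0,0.32]
    - [-2.9,10,-0.5,0.4]
    - [-3.6,12.5,-1,0.48]
    - [-4.3,15,-1.5,0.56]
    - [-5,17.5,-2,0.64]
    - [-5.8,20,-2.5,0.72]
    - [-6.5,22.5,-3,0.8]
    - [-7.2,25,-3.5,0.88]
    - [-7.9,27.5,-4,0.96]
    - [-8.6,29.5,-4,1.04]
    - [-9,31,-4,1.12]
    - [-9.1,31.3,-4,1.2]
    - [-9.1,31.3,-4,1.257]
    - [-9.1,31.3,-4,1.257]
    - [-9.1,31.3,-4,1.257]
  claw: 0

```text
time: 17.72
ee_pos: [0.4105, 0.3288, 0.1974]
tcp_rot: [-180.0, -0.0, 160.4]
wrist_force: [-0.2, -0.3, 0.6]
opening: 0.0852
grasp_force: 0.0
```

Run:
```python
from h import *
o=get_obs(); im=camera('wrist'); cv2.imwrite('pics/w4.png',im[:,:,::-1]); C=cam('wrist',o)
for k in ['q','ee_pos','tcp_rot','wrist_force']: print(k,np.round(o[k],4))
uv=proj(C,[.411,.329,.038])[0]; print(uv)
h,s,v=cv2.split(cv2.cvtColor(im,cv2.COLOR_RGB2HSV)); u=uv.astype(int)
print('row s',s[u[1],u[0]-80:u[0]+81:8],'v',v[u[1],u[0]-80:u[0]+81:8])
for t in (25,32,40):
    m=(s<t)&(v>110)&(np.hypot(*(np.indices(s.shape)-uv[::-1,None,None]))<75)
    b=cv2.convexHull(blob(m,tuple(map(float,uv)))); M=np.zeros(s.shape,np.uint8); cv2.drawContours(M,[b],-1,255,-1); b=blob(M>0,tuple(map(float,uv)))
    print(t,cv2.boundingRect(b),farfit(C,b,.038),farfit(C,b,.038,.034))
```

```text
q [ 3.86929e+01  1.53620e+00  5.65350e+00  9.41343e+01 -1.30000e-03
  5.82934e+01]
ee_pos [0.4105 0.3288 0.1974]
tcp_rot [-1.799848e+02 -7.800000e-03  1.603995e+02]
wrist_force [-0.2411 -0.3319  0.5761]
[284.51859944 185.19875313]
row s [70 75 69 71 64 65 37 40 38 40 40 40 39 23 39 68 60 67 78 70 61] v [113 106 115 112 124  90 118 166 166 166 167 164 209 242 168  86 102 114
  75 150 180]
25 (282, 179, 38, 41) (array([0.43087229, 0.33498447]), np.float64(0.013380931270989818), np.float64(0.0015148845186566363)) (array([0.40467889, 0.32685358]), np.float64(0.034), np.float64(0.010117538180084523))
32 (281, 162, 39, 58) (array([0.43055167, 0.33509148]), np.float64(0.01395932098564875), np.float64(0.0014946721835992938)) (array([0.40553087, 0.32856187]), np.float64(0.034), np.float64(0.011270005617634474))
40 (248, 146, 73, 75) (array([0.41207585, 0.32830244]), np.float64(0.0323716682713554), np.float64(0.0003600157379468011)) (array([0.41014298, 0.32897076]), np.float64(0.034), np.float64(0.0008401079993122302))
```

>>> servo_tool:
  moves:
    - [0.1,0,-2,0]
    - [0.1,0,-4,0]
    - [0.1,0,-6,0]
    - [0.1,0,-8,0]
    - [0.1,0,-10,0]
    - [0.1,0,-12,0]
    - [0.1,0,-14,0]
    - [0.1,0,-16,0]
    - [0.1,0,-17.5,0]
    - [0.1,0,-18.5,0]
    - [0.1,0,-19,0]
    - [0.1,0,-19.2,0]
    - [0.1,0,-19.2,0]
    - [0.1,0,-19.2,0]

```text
time: 18.93
ee_pos: [0.4121, 0.3291, 0.0064]
tcp_rot: [179.9, 0.0, 160.6]
wrist_force: [1.3, -0.3, -0.1]
opening: 0.0857
grasp_force: 0.0
```

>>> servo_tool:
  moves:
    - [0,0,0,0]
    - [0,0,0,0]
    - [0,0,0,0]
    - [0,0,0,0]
    - [0,0,0,0]
    - [0,0,0,0]
  claw: 0.3
  force: 25

```text
time: 19.43
ee_pos: [0.4119, 0.3291, 0.006]
tcp_rot: [180.0, 0.0, 160.6]
wrist_force: [0.5, -0.4, 5.4]
opening: 0.0595
grasp_force: 2.6
```

The fingers closed on top of the rim rather than beside it. As with the knob, the fingertips really reach about 27–30 mm less far than the TCP. I open and go lower, carefully.

>>> servo_tool:
  moves:
    - [0,0,0,0]
    - [0,0,0,0]
    - [0,0,0,0]
    - [0,0,0,0]
    - [0,0,0,0]
  claw: 0

```text
time: 19.85
ee_pos: [0.4115, 0.3287, 0.0052]
tcp_rot: [-180.0, -0.0, 160.6]
wrist_force: [-0.6, 0.4, 0.4]
opening: 0.0854
grasp_force: 0.0
```

Run:
```python
from h import *
o=get_obs(); im=camera('wrist'); cv2.imwrite('pics/w5.png',im[:,:,::-1]); C=cam('wrist',o)
print(o['ee_pos'].round(4),o['opening'],o['wrist_force'].round(1))
c=camera('scene');s=cam('scene')
hs=cv2.cvtColor(c,cv2.COLOR_RGB2HSV)
print(proj(C,np.array([[.4118,.3285,.038],[.4118,.3285,0],o['ee_pos']])).round(0).tolist(), proj(s,np.array([[.4118,.3285,.038]])).round(0).tolist())
cv2.imwrite('pics/w5c.png',np.hstack([cv2.resize(im,(400,300)),cv2.resize(c[110:215,150:290],(400,300),interpolation=cv2.INTER_CUBIC)])[:,:,::-1])
```

```text
[0.4115 0.3287 0.0052] 0.08535332653722398 [-0.6  0.4  0.4]
[[284.0, 294.0], [284.0, 255.0], [284.0, 259.0]] [[213.0, 160.0]]
```

View pics/w5c.png

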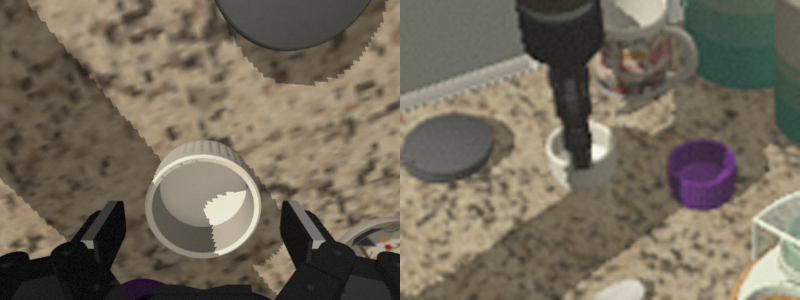

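The cup is upright and unmoved. The fingertips at (171,287) triangulate to about z = 0.05, so they sit about 40 mm behind the TCP when open. I go 26 mm lower, slowly, then close.

>>> servo_tool:
  moves:
    - [0,0,-0.4,0]
    - [0,0,-0.8,0]
    - [0,0,-1.2,0]
    - [0,0,-1.6,0]
    - [0,0,-2,0]
    - [0,0,-2.3,0]
    - [0,0,-2.5,0]
    - [0,0,-2.6,0]
    - [0,0,-2.6,0]
    - [0,0,-2.6,0]

```text
time: 20.78
ee_pos: [0.4117, 0.3289, -0.0204]
tcp_rot: [180.0, 0.0, 160.6]
wrist_force: [-0.5, 0.3, -1.2]
opening: 0.0856
grasp_force: 0.0
```

>>> servo_tool:
  moves:
    - [0,0,0,0]
    - [0,0,0,0]
    - [0,0,0,0]
    - [0,0,0,0]
    - [0,0,0,0]
  claw: 0.26
  force: 30

```text
time: 21.2
ee_pos: [0.4117, 0.3288, -0.0199]
tcp_rot: [180.0, 0.0, 160.6]
wrist_force: [-2.7, -3.5, 5.0]
opening: 0.0656
grasp_force: 33.8
```

>>> servo_tool:
  moves:
    - [0,0,0.4,0]
    - [0,0,1,0]
    - [0,0,3,0]
    - [0,0,5,0]
    - [0,0,8,0]
    - [0,0,11,0]
    - [0,0,13,0]
    - [0,0,13,0]
    - [0,0,13,0]

```text
time: 21.95
ee_pos: [0.4122, 0.3293, 0.1107]
tcp_rot: [179.9, 0.1, 160.6]
wrist_force: [-0.5, 0.2, -1.4]
opening: 0.0659
grasp_force: 34.1
```

>>> servo_tool:
  moves:
    - [0.2,-1,0,0]
    - [0.6,-3,0,0]
    - [1,-5,0,0]
    - [1.5,-7.5,0,0]
    - [2.1,-10,0,0]
    - [2.6,-12.5,0,0]
    - [3.1,-15,0,0]
    - [3.6,-17.5,0,0]
    - [4.2,-20,0,0]
    - [4.7,-22.5,0,0]
    - [5.2,-25,0,0]
    - [5.6,-27,0,0]
    - [5.9,-28.3,0,0]
    - [6,-28.8,0,0]
    - [6,-29,0,0]
    - [6,-29,0,0]
    - [6,-29,0,0]
    - [6,-29,0,0]

```text
time: 23.45
ee_pos: [0.4714, 0.0395, 0.1092]
tcp_rot: [-180.0, -0.0, 160.6]
wrist_force: [-0.3, 0.6, -1.6]
opening: 0.0657
grasp_force: 34.1
```

Run:
```python
from h import *
o=get_obs(); im=camera('wrist'); cv2.imwrite('pics/w6.png',im[:,:,::-1]); C=cam('wrist',o)
print(o['ee_pos'].round(4),o['tcp_rot'].round(2),o['opening'],o['wrist_force'].round(2),o['grasp_force'])
foot=o['ee_pos']+[0,0,.020]
h,s,v=cv2.split(cv2.cvtColor(im,cv2.COLOR_RGB2HSV))
uv=proj(C,foot+[0,0,.038])[0]; print('cup px',uv)
for t in (45,):
    m=(s<t)&(v>110)&(np.hypot(*(np.indices(s.shape)-uv[::-1,None,None]))<105)
    b=cv2.convexHull(blob(m,tuple(map(float,uv)))); M=np.zeros(s.shape,np.uint8); cv2.drawContours(M,[b],-1,255,-1); b=blob(M>0,tuple(map(float,uv)))
    print(t,cv2.boundingRect(b),farfit(C,b,foot[2]+.038),farfit(C,b,foot[2]+.038,.034))
print('pad px',proj(C,[.472,.039,.024]))
```

```text
[0.4714 0.0395 0.1092] [-1.8000e+02 -2.0000e-02  1.6065e+02] 0.06569329761424238 [-0.33  0.63 -1.62] 34.07165896816878
cup px [284.51059627 329.74059676]
45 (190, 225, 190, 179) (array([0.470438  , 0.03967952]), np.float64(0.0353667831733214), np.float64(0.0028629473828393035)) (array([0.47211674, 0.03912324]), np.float64(0.034), np.float64(0.0029957312893587615))
pad px [[283.80351842 209.85204278]]
```

>>> servo_tool:
  moves:
    - [0.05,-0.05,-0.5,0]
    - [0.05,-0.05,-1.5,0]
    - [0.05,-0.05,-2.7,0]
    - [0.05,-0.05,-4,0]
    - [0.05,-0.05,-5.3,0]
    - [0.05,-0.05,-6.5,0]
    - [0.05,-0.05,-7.5,0]
    - [0.05,-0.05,-8.2,0]
    - [0.05,-0.05,-8.6,0]
    - [0.05,-0.05,-8.7,0]
    - [0.05,-0.05,-8.7,0]
    - [0.05,-0.05,-8.7,0]

```text
time: 24.5
ee_pos: [0.4725, 0.0384, 0.023]
tcp_rot: [180.0, 0.0, 160.6]
wrist_force: [-0.2, 0.2, -0.9]
opening: 0.0658
grasp_force: 34.1
```

>>> servo_tool:
  moves:
    - [0,0,-0.1,0]
    - [0,0,-0.2,0]
    - [0,0,-0.3,0]
    - [0,0,-0.4,0]
    - [0,0,-0.5,0]
    - [0,0,-0.6,0]
    - [0,0,-0.7,0]
    - [0,0,-0.7,0]

```text
time: 25.17
ee_pos: [0.472, 0.0383, 0.0152]
tcp_rot: [-180.0, -0.0, 160.6]
wrist_force: [-0.6, -0.4, -1.4]
opening: 0.0655
grasp_force: 34.1
```

>>> servo_tool:
  moves:
    - [0,0.05,0,0]
    - [0,0.05,-0.08,0]
    - [0,0.05,-0.16,0]
    - [0,0.05,-0.24,0]
    - [0,0.05,-0.32,0]
    - [0,0.05,-0.4,0]
    - [0,0.05,-0.4,0]

```text
time: 25.75
ee_pos: [0.472, 0.0388, 0.0113]
tcp_rot: [-180.0, -0.0, 160.6]
wrist_force: [-0.4, -0.0, -1.0]
opening: 0.066
grasp_force: 34.1
```

>>> servo_tool:
  moves:
    - [0,0,-0.07,0]
    - [0,0,-0.14,0]
    - [0,0,-0.21,0]
    - [0,0,-0.28,0]
    - [0,0,-0.35,0]
    - [0,0,-0.35,0]

```text
time: 26.25
ee_pos: [0.472, 0.0388, 0.0078]
tcp_rot: [-180.0, -0.0, 160.6]
wrist_force: [0.4, -1.2, -1.5]
opening: 0.0656
grasp_force: 34.1
```

No contact yet. I keep going in 1 mm steps towards the expected floor at about 0.004.

>>> servo_tool:
  moves:
    - [0,0,-0.06,0]
    - [0,0,-0.12,0]
    - [0,0,-0.18,0]
    - [0,0,-0.24,0]
    - [0,0,-0.24,0]

```text
time: 26.67
ee_pos: [0.472, 0.0388, 0.0054]
tcp_rot: [-180.0, -0.0, 160.6]
wrist_force: [-0.5, 0.1, -1.9]
opening: 0.0653
grasp_force: 34.1
```

>>> servo_tool:
  moves:
    - [0,0,-0.04,0]
    - [0,0,-0.08,0]
    - [0,0,-0.08,0]

```text
time: 26.92
ee_pos: [0.4721, 0.0388, 0.0047]
tcp_rot: [-180.0, -0.0, 160.6]
wrist_force: [-0.3, -0.7, -1.2]
opening: 0.0657
grasp_force: 34.1
```

>>> servo_tool:
  moves:
    - [0,0,-0.03,0]
    - [0,0,-0.06,0]
    - [0,0,-0.06,0]

```text
time: 27.17
ee_pos: [0.4721, 0.0388, 0.0043]
tcp_rot: [180.0, 0.0, 160.6]
wrist_force: [0.2, 0.2, -1.6]
opening: 0.0658
grasp_force: 34.1
```

>>> servo_tool:
  moves:
    - [0,0,-0.03,0]
    - [0,0,-0.05,0]
    - [0,0,-0.05,0]

```text
time: 27.42
ee_pos: [0.4723, 0.0389, 0.0041]
tcp_rot: [180.0, 0.0, 160.6]
wrist_force: [-1.8, -0.6, 4.4]
opening: 0.0653
grasp_force: 35.0
```

>>> servo_tool:
  moves:
    - [0,0,-0.03,0]
    - [0,0,-0.04,0]
    - [0,0,-0.04,0]

```text
time: 27.67
ee_pos: [0.4724, 0.0389, 0.0041]
tcp_rot: [180.0, 0.0, 160.6]
wrist_force: [-4.3, 0.7, 9.1]
opening: 0.0656
grasp_force: 35.4
```

Contact at z 0.0041, as expected for a seated cup. I ease off, open a little and rise.

>>> servo_tool:
  moves:
    - [0,0,0.03,0]
    - [0,0,0.06,0]
    - [0,0,0.06,0]

```text
time: 27.92
ee_pos: [0.4723, 0.0389, 0.0041]
tcp_rot: [180.0, 0.0, 160.6]
wrist_force: [-1.3, 0.9, 5.1]
opening: 0.0656
grasp_force: 34.9
```

>>> servo_tool:
  moves:
    - [0,0,0,0]
    - [0,0,0,0]
    - [0,0,0,0]
    - [0,0,0,0]
    - [0,0,0.3,0]
    - [0,0,0.8,0]
    - [0,0,1.5,0]
    - [0,0,2.5,0]
    - [0,0,4,0]
    - [0,0,6,0]
    - [0,0,8,0]
    - [0,0,11,0]
    - [0,0,14,0]
    - [-1,0,17,0]
    - [-2,0,20,0]
    - [-2,0,22,0]
    - [-2,0,22,0]
    - [-2,0,22,0]
  claw: 0.1

```text
time: 29.42
ee_pos: [0.4527, 0.0389, 0.2257]
tcp_rot: [179.9, 0.2, 160.6]
wrist_force: [0.2, -0.2, -0.7]
opening: 0.0767
grasp_force: 0.0
```

Run:
```python
from h import *
o=get_obs(); im=camera('wrist'); cv2.imwrite('pics/w7.png',im[:,:,::-1]); C=cam('wrist',o)
print(o['time'],o['ee_pos'].round(4),o['wrist_force'].round(2))
h,s,v=cv2.split(cv2.cvtColor(im,cv2.COLOR_RGB2HSV))
uv=proj(C,[.472,.039,.062])[0]; print('cup px',uv); u=uv.astype(int)
print('row s',s[u[1],u[0]-64:u[0]+65:4].tolist(),'\nv',v[u[1],u[0]-64:u[0]+65:4].tolist())
print('col s',s[u[1]-64:u[1]+65:4,u[0]].tolist(),'\nv',v[u[1]-64:u[1]+65:4,u[0]].tolist())
r=374.6*.034/(o['ee_pos'][2]+.1685-.062)
g=cv2.GaussianBlur(v,(5,5),1)
for p in (25,18): 
    c=cv2.HoughCircles(g,cv2.HOUGH_GRADIENT,1.2,10,param1=80,param2=p,minRadius=int(r*.75),maxRadius=int(r*1.15))
    if c is not None:
        for x in c[0]:
            if np.hypot(*(x[:2]-uv))<15: print(p,x,ray(C,x[:2],.062).round(4))
print('r',r)
red=(im[...,0].astype(int)-im[...,1]>60); u=proj(C,[.513,.0237,.079])[0].astype(int)
k=blob(im.max(2)<60,tuple(map(float,proj(C,[.5423,.0138,.119])[0]))); print('knob',farfit(C,k,.119))
```

```text
29.4167 [0.4527 0.0389 0.2257] [ 0.18 -0.17 -0.66]
cup px [290.91819995 202.43249423]
row s [35, 34, 35, 32, 35, 33, 33, 37, 40, 40, 37, 41, 40, 43, 39, 44, 38, 41, 41, 38, 36, 34, 36, 40, 40, 42, 35, 34, 31, 33, 33, 33, 33] 
v [206, 209, 205, 205, 203, 206, 206, 209, 183, 133, 139, 142, 140, 141, 137, 140, 140, 137, 187, 222, 221, 222, 220, 192, 164, 168, 138, 136, 189, 202, 200, 201, 204]
col s [81, 72, 112, 111, 55, 35, 49, 39, 39, 40, 43, 41, 45, 40, 37, 40, 38, 40, 36, 33, 35, 43, 39, 40, 29, 35, 30, 31, 156, 194, 146, 34, 23] 
v [101, 110, 168, 175, 152, 190, 104, 143, 175, 147, 143, 142, 142, 141, 144, 142, 140, 142, 221, 221, 220, 216, 155, 154, 220, 137, 118, 187, 165, 166, 176, 207, 56]
25 [291.      201.00002  31.36   ] [0.4707 0.0395 0.062 ]
25 [291.   189.    32.68] [0.46   0.0432 0.062 ]
25 [287.40002 210.6      39.28   ] [0.4784 0.0333 0.062 ]
18 [291.      201.00002  31.36   ] [0.4707 0.0395 0.062 ]
18 [291.   189.    32.68] [0.46   0.0432 0.062 ]
18 [287.40002 210.6      39.28   ] [0.4784 0.0333 0.062 ]
r 38.33736476276774
knob (array([0.5394596 , 0.01453709]), np.float64(0.019370983786243044), np.float64(0.00040289547244802494))
```

Cup rim centre about (0.471, 0.0395) against the target (0.472, 0.039), and the contact height agrees. To check that the knob is up, I compare its silhouette in the fixed scene camera with the first picture, after moving the arm clear.

>>> servo_tool:
  moves:
    - [-1,3,0,0]
    - [-2,6,0,0]
    - [-4,9,0,0]
    - [-6,12,0,0]
    - [-8,15,0,0]
    - [-10,18,0,0]
    - [-12,21,0,0]
    - [-14,24,0,0]
    - [-15,27,0,0]
    - [-15,30,0,0]
    - [-15,32,0,0]
    - [-15,32,0,0]
    - [-15,32,0,0]

```text
time: 30.55
ee_pos: [0.3015, 0.359, 0.2222]
tcp_rot: [-179.8, -0.1, 160.7]
wrist_force: [-0.4, -0.4, 0.7]
opening: 0.0767
grasp_force: 0.0
```

Run:
```python
from h import *
a0=cv2.imread('pics/scene0.png')[:,:,::-1]; t0=cv2.imread('pics/top0.png')[:,:,::-1]
a=camera('scene'); t=camera('top'); cv2.imwrite('pics/s9.png',a[:,:,::-1]); cv2.imwrite('pics/t9.png',t[:,:,::-1])
for im in (a0,a): 
    k=blob(im.max(2)<60,(314.,198.)); print('scene knob',cv2.boundingRect(k),cv2.contourArea(k))
for im in (t0,t):
    k=blob(im.max(2)<60,(291.,197.)); print('top knob',cv2.boundingRect(k),cv2.contourArea(k))
C=cam('top');S=cam('scene')
def ring(im,Cm,uv,R,lab,z):
    h,s,v=cv2.split(cv2.cvtColor(cv2.resize(im,None,fx=4,fy=4,interpolation=cv2.INTER_CUBIC),cv2.COLOR_RGB2HSV))
    c=cv2.HoughCircles(cv2.GaussianBlur(v,(5,5),1),cv2.HOUGH_GRADIENT,1.2,8,param1=60,param2=22,minRadius=int(4*R*.78),maxRadius=int(4*R*1.12))
    for x in ([] if c is None else c[0]):
        p=(x[:2]-1.5)/4
        if np.hypot(*(p-uv))<5: print(lab,p,x[2]/4,ray(Cm,p,z).round(4))
ring(t0,C,proj(C,[.472,.039,.059])[0],12,'green before',.059)
ring(t,C,proj(C,[.472,.039,.062])[0],12,'white now',.062)
for n,b,c,p,z in (('salt',t0,t,(400,238),0),('mug',t0,t,(150,208),0)):
    print(n,np.abs(b[p[1]-15:p[1]+15,p[0]-18:p[0]+18].astype(int)-c[p[1]-15:p[1]+15,p[0]-18:p[0]+18]).mean())
```

```text
scene knob (305, 189, 18, 20) 261.5
scene knob (305, 189, 18, 20) 255.0
top knob (369, 144, 38, 21) 365.5
top knob (353, 144, 54, 21) 508.5
green before [283.27502 223.27501] 11.05 [0.4697 0.0392 0.059 ]
green before [283.27502 225.37502] 10.42 [0.4634 0.0393 0.059 ]
green before [281.77502 221.77501] 12.7300005 [0.4743 0.0436 0.059 ]
green before [280.875   225.07501] 10.75 [0.4644 0.0464 0.059 ]
green before [281.475 219.675] 13.06 [0.4807 0.0444 0.059 ]
green before [284.77502 221.475  ] 13.06 [0.4751 0.0346 0.059 ]
green before [282.975 227.475] 9.76 [0.4571 0.0402 0.059 ]
green before [285.375   223.57501] 9.76 [0.4688 0.0329 0.059 ]
white now [282.67502 223.57501] 12.07 [0.4685 0.041  0.062 ]
white now [281.475 221.475] 13.06 [0.4748 0.0445 0.062 ]
white now [284.77502 224.77501] 9.76 [0.4648 0.0348 0.062 ]
white now [281.475   225.37502] 11.08 [0.4631 0.0446 0.062 ]
white now [284.17502 221.475  ] 11.41 [0.4747 0.0364 0.062 ]
white now [285.67502 222.975  ] 12.4 [0.4701 0.032  0.062 ]
white now [282.975   226.87502] 12.4 [0.4585 0.0402 0.062 ]
white now [280.575   223.27501] 10.42 [0.4694 0.0472 0.062 ]
salt 6.409259259259259
mug 13.264506172839507
```

The knob silhouette is the same as at the start, so it is up and locked. The cup sits where the green cup in the window sat. Handing in.

```bash
python3 -c "
from workcell import *
print(job_done())"
```

```text
the job is handed in; nothing more can be done
None
```

I turned the empty well clockwise by two places into the window and it locked there, then set the white cup down in it, let go and handed the job in at about 31 s; no verdict came back.

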